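# Load two tubes and hold the retainer plate ready over the tube block

### The job

Move the two tubes from the small rack into the two empty bores of the aluminium tube block, one by one, pushed in until they stand on the bottom like the two already there. Then take the aluminium retainer plate by its T handle, carry it high over the row of the bottle and the tip box without touching them, and hold it level about one centimetre above the four tube caps, centred over the block and in line with its row of bores (either way round), touching neither tubes nor block. Finish while still holding it there, so that I can check the tubes before it goes down; leave everything else where it stands.

Things in the scene. Friction and masses are not known exactly. Their poses are not given: they have to be found in the camera images.
- block: Fixed aluminium tube block, 56 x 176 mm, top 58 mm above the worktop, on a grey foot 72 x 192 x 8 mm. Origin: centre of its underside, y along the row of bores, z up. Four bores 17.5 mm wide, bottoms 8 mm above the origin, at x = 0, y = -63, -21, 21, 63 mm; two are filled at the start. A tube fully down has its point 8 mm and cap top 127 mm above the worktop.
- collar_1: Flat black rubber collar (29 mm outside, 20 mm inside, 2 mm thick, fixed) on the block's top round the mouth of one of the two bores that are empty at the start; origin at the centre of its underside, on the bore's axis, 58 mm above the worktop.
- collar_2: The same kind of collar, round the other bore that is empty at the start.
- rack: Small green lattice tube rack, fixed to the worktop, 58 x 82 x 55 mm, with 2 x 3 holes 18 mm wide at x = -12, +12 and y = -24, 0, +24 mm; its floor is 3 mm thick. Origin at the centre of its underside. It holds tube_1 and tube_2 in diagonal corners.
- tube_1: 15 ml screw-cap centrifuge tube, 119 mm tall, conical point at the bottom; body 16 mm wide, screw cap 22 mm wide from 102 to 119 mm above its origin, which is at its point; z runs up along it. 30 g. Loose in the rack at the start (rack x = -12, y = +24 mm); to be moved to either empty bore.
- tube_2: 15 ml screw-cap centrifuge tube, 119 mm tall, conical point at the bottom; body 16 mm wide, screw cap 22 mm wide from 102 to 119 mm above its origin, which is at its point; z runs up along it. 30 g. Loose in the rack at the start (rack x = +12, y = -24 mm); to be moved to the other empty bore.
- tube_3: 15 ml screw-cap centrifuge tube, 119 mm tall, conical point at the bottom; body 16 mm wide, screw cap 22 mm wide from 102 to 119 mm above its origin, which is at its point; z runs up along it. 30 g. Already in the block and jammed fast in its bore; stays there.
- tube_4: 15 ml screw-cap centrifuge tube, 119 mm tall, conical point at the bottom; body 16 mm wide, screw cap 22 mm wide from 102 to 119 mm above its origin, which is at its point; z runs up along it. 30 g. Already in the block and jammed fast in its bore; stays there.
- plate: Loose aluminium retainer plate, 44 x 166 x 8 mm, lying flat, with four 14 mm sight holes spaced like the bores and a T handle in the middle: a 12 mm post carries a black grip bar 16 mm wide (x), 50 mm long (y), 16 mm high, its middle 42 mm above the origin. Origin: centre of the underside, y along its length, z up. 0.14 to 0.28 kg.
- bottle: White reagent bottle with a screw cap, 68 mm wide, 135 mm tall, loose, standing between the plate and the block. Origin at the centre of its underside.
- tip_box: Box of pipette tips with a clear lid, 102 x 131 x 86 mm, loose, standing between the plate and the block behind the bottle. Origin at the centre of its underside.
There are look-alikes about, which are no part of the job. Leave any brown or purple look-alike of the bottle alone.

How it is judged:
By the outcome, as a careful person would: the job done as asked, in the order asked, and still so for the second after the job is handed in, while the arm keeps its last pose, push and grip.
It also fails if it takes over 72 s, if anything falls off the work surface, if the arm or the gripper's body presses on something with over 40 N, if the wrist force passes 120 N, or if a joint passes its speed limit or range.

### The arm

A 6-joint arm with a two-finger parallel gripper is mounted at the origin on a cart in front of the work surface, level with it; the furniture and walls round the work are solid. World frame = base frame: x ahead of the robot, y to its left, z up, the work surface at z = 0. Lengths are in m, angles in rad, forces in N, time in s.
With the tool pointing down it reaches from about 0.35 to 0.775 m from the base axis. Payload 5.5 kg.
Tool frame: the origin (TCP) lies between the finger pads; the fingertips stand 19 mm ahead of it and the grasp point (between the pads) is the TCP; z points along the fingers, y is the line along which they close (so a half turn about z gives the same grasp; the last joint's range is limited). The gripper opens to 85 mm and grips with 20 to 120 N. Pads are 22 mm wide; open, the fingers measure 114 mm over their backs; the gripper's body (76 mm by 85 mm) begins 54 mm behind the grasp point. The pads swing forward as they close: fully open they stand 13 mm farther back than shut.
Start: joints at [1.172, 0.313, 0.046, 1.304, 0, 1.431], TCP at [0.147, 0.556, 0.25] pointing down, gripper open.
Joint ranges: [-2.76, 2.76], [-0.86, 1.69], [-1.03, 1.26], [-2.2, 2.34], [-1.47, 1.5], [-3.14, 3.14]. Speed limits (rad/s): [2.57, 2.57, 3.14, 3.14, 3.14, 3.14].

### API

Orientations are given as a unit quaternion [w, x, y, z].
In Python, from workcell import env gives the robot as it stands.
- The arm moves only by the tool carry_out, never from a script. Its argument "increments" is a list that holds one entry, the list of rows, each a list of 6 numbers: the shift along the tool's x, y, z each as a share of 50 cm, from -1 to 1, then the turn, a rotation vector about the tool's x, y, z each as a share of 2 pi rad, from -1 to 1. In form: [[[x, y, z, ax, ay, az], ...]]. A call has 1 to 5 rows; each row is the pose to reach, as a shift and turn from the pose commanded when the call began, along the tool's axes at that moment, turning the shorter way round; what a row does not reach only later rows make up. A row lasts 1/8 s, in which the tool goes at most 62.5 mm and 10.7 degrees, less where a joint would pass 70% of its speed; a pose out of reach is approached as far as the arm can. A call with a number of a shift or a turn outside -1 to 1 is refused whole. A call with a gripper value outside its range is refused whole. "jaw" is the closure, from 0 (fully open) to 1 (shut), set as the call begins (left out, the last holds). The fingers move at their own pace and stop on an object; "squeeze" is the grip in N (left out, the last holds). Time passes only in rows, so rows that repeat a pose let the fingers close. It gives the time, the measured TCP pose, the force, the opening and the grip force at its end, in the units of the state.
- env.get_state(): the state, without advancing time (a new reading comes with each control period).
- env.read_camera(name): name is "side" or "top" or "wrist"; returns a dict with "frame" (480x640x3 uint8, blue, green, red), "z_map" (480x640 float32, m along the optical axis (not along the pixel's ray), 0 where there is no reading), "intrinsics" (3x3 intrinsics, pixels), "k1" (the pictures are not rectified: a ray, as slopes to the right and down, at radius r is drawn at 1 + k1 r^2 times it, then the intrinsics apply), "R" (3x3) and "t" (3): a world point X has camera coordinates R X + t; the wrist camera has in their place "T_tool_cam" (4x4, takes a point from camera to tool coordinates, whose origin is the TCP and whose axes are the flange's). Camera axes: x right, y down, z forward; pixel columns grow to the right and rows downward; lengths in m; the calibration is good to about 2 mm. A picture is of the moment at which its call begins: read the wrist's pose just before it.
- env.hand_in(): hands the job in; it is judged then, once.
Trained networks look in the newest picture that a camera, given by its name, has taken for a name from the list of things; names that differ only in an ending like _2 or _b are one class to them, and where a whole thing is asked for, a point or a joint stands for the part that bears it (a point fixed in the world has none). Each returns a list of dicts, best first, with "score" (0 to 1); they miss things now and then, are a little off and sometimes report something else, mostly with a low value. They report only what shows in the picture. A call takes as long as a camera call. They do not tell look-alikes from the thing itself.
- env.find_in(camera, name): "position" ([x, y, z] in m, in world coordinates, good to about 4 mm: the middle of the surface that is visible of it).
The state is a dict: "clock": time; "joint_pos": joint angles; "qvel": joint speeds; "tau": joint torques, N m; "tcp_pos": TCP position; "orientation": TCP orientation; "wrist_force": force on the tool from outside, world axes, zero at the start; "ft_torque": the same for the moment, N m; "finger_gap": finger opening in m; "grip_force": force on a finger pad.
Only numpy, scipy, OpenCV 4.12 (cv2) and the standard library are available. Lean on these libraries where they do the work, as an engineer would, in place of code of your own. Each camera call takes 0.05 s, during which the arm holds its last target. There are 200 camera calls.

## Working session

There is one attempt and no reset: what is moved stays moved. The work goes in short steps, Python scripts to look and compute and a tool call to move; the robot and the scene stay as the last step left them, time stands still between calls to the robot, and variables do not carry over. Pictures are saved under pics/ and viewed, at most 10 in all, crops included, and the job is handed in when it is done.

Besides the shell and the picture viewer there is one more tool, called after "Emit:" by a JSON object that holds its "api" and its "payload". carry_out: Moves the arm, as the interface text tells. Its arguments: {"type":"object","properties":{"increments":{"type":"array","items":{"type":"array","items":{"type":"array","items":{"type":"number","minimum":-1,"maximum":1}}}},"jaw":{"type":"number"},"squeeze":{"type":"number"}},"required":["increments"]}

```bash
mkdir -p pics && cat > h.py <<'E'
import numpy as np, cv2
from scipy.spatial.transform import Rotation as Ro
from workcell import env
def rot(q): return Ro.from_quat([q[1],q[2],q[3],q[0]])
def cam(name):
    s=env.get_state(); c=env.read_camera(name)
    if 'T_tool_cam' in c:
        T=np.eye(4);T[:3,:3]=rot(s['orientation']).as_matrix();T[:3,3]=s['tcp_pos']
        W=T@np.array(c['T_tool_cam'])
    else:
        R=np.array(c['R']);t=np.array(c['t']);W=np.eye(4);W[:3,:3]=R.T;W[:3,3]=-R.T@t
    c['W']=W; return c
def cloud(c):
    K=np.array(c['intrinsics']);k1=c['k1']
    v,u=np.mgrid[0:480,0:640].astype(float)
    p=cv2.undistortPoints(np.stack([u.ravel(),v.ravel()],1)[:,None],K,np.array([k1,0,0,0,0.]))[:,0]
    z=c['z_map'].ravel()
    P=np.c_[p*z[:,None],z]@c['W'][:3,:3].T+c['W'][:3,3]
    P[z<=0]=np.nan
    return P.reshape(480,640,3)
def proj(c,X):
    W=np.linalg.inv(c['W']);K=np.array(c['intrinsics'])
    X=np.atleast_2d(X)@W[:3,:3].T+W[:3,3]
    s=X[:,:2]/X[:,2:];s=s*(1+c['k1']*(s**2).sum(1,keepdims=True))
    return s@K[:2,:2].T+K[:2,2]
def st():
    s=env.get_state()
    for k in ['clock','tcp_pos','orientation','wrist_force','finger_gap','grip_force','joint_pos']: print(k,np.round(s[k],4))
    return s
def togo(p,yaw=None):
    """rows numbers from current measured pose to world p"""
    s=env.get_state();R=rot(s['orientation'])
    d=R.inv().apply(np.array(p)-s['tcp_pos'])/0.5
    return np.round(d,4)
E
python3 - <<'E'
from h import *
st()
for n in ['top','side']:
    c=cam(n); cv2.imwrite(f'pics/{n}0.png',c['frame']); P=cloud(c); np.save(f'{n}0.npy',P)
    print(n,np.round(c['W'],3).tolist(), c['k1'], np.round(c['intrinsics'],1).tolist())
    for o in ['block','collar_1','rack','tube_1','plate','bottle','tip_box']:
        for d in env.find_in(n,o)[:6]: print(o,round(d['score'],2),np.round(d['position'],4),proj(c,d['position']).round(0)[0])
E
```

```text
clock 0.0
tcp_pos [0.147  0.5554 0.2494]
orientation [-2.000e-04  1.290e-01  9.916e-01 -9.000e-04]
wrist_force [-0.1741 -0.277   0.2453]
finger_gap 0.0857
grip_force 0.0
joint_pos [ 1.1724  0.314   0.045   1.3036 -0.      1.4312]
top [[-0.015, -0.998, 0.055, 0.42], [-1.0, 0.015, 0.002, -0.037], [-0.002, -0.055, -0.998, 1.463], [0.0, 0.0, 0.0, 1.0]] -0.05739764435176088 [[604.8, 0.0, 310.9], [0.0, 604.8, 242.0], [0.0, 0.0, 1.0]]
block 0.63 [ 0.549  -0.1051  0.0601] [341. 219.]
collar_1 0.43 [ 0.5411 -0.0406  0.0594] [313. 223.]
rack 0.79 [ 0.5052 -0.3682  0.0492] [453. 237.]
tube_1 0.69 [ 0.5003 -0.3327  0.1215] [445. 237.]
tube_1 0.4 [ 0.5491 -0.0821  0.128 ] [332. 217.]
plate 0.71 [0.5061 0.2831 0.0036] [180. 242.]
bottle 0.91 [0.3628 0.2691 0.1018] [177. 303.]
bottle 0.77 [0.6481 0.2385 0.0979] [190. 177.]
bottle 0.67 [0.4547 0.1036 0.1006] [250. 261.]
bottle 0.59 [ 0.3674 -0.1886  0.0993] [380. 298.]
tip_box 0.94 [0.62   0.1048 0.0833] [249. 189.]
side [[0.893, -0.18, 0.412, 0.132], [-0.449, -0.32, 0.834, -0.808], [-0.018, -0.93, -0.366, 0.409], [0.0, 0.0, 0.0, 1.0]] -0.057970521807014626 [[447.7, 0.0, 320.9], [0.0, 447.7, 240.9], [0.0, 0.0, 1.0]]
block 0.93 [ 0.541  -0.1394  0.0349] [358. 273.]
tube_1 0.93 [ 0.5175 -0.3952  0.0877] [439. 311.]
tube_1 0.91 [ 0.5589 -0.1302  0.0996] [364. 238.]
tube_1 0.8 [ 0.5472 -0.098   0.0954] [351. 236.]
tube_1 0.58 [ 0.4948 -0.3389  0.0895] [402. 297.]
plate 0.48 [0.4886 0.3369 0.0107] [254. 220.]
bottle 0.97 [ 0.3546 -0.2197  0.0691] [284. 297.]
bottle 0.95 [0.4474 0.0867 0.0766] [270. 226.]
bottle 0.85 [0.6501 0.2336 0.0942] [321. 191.]
bottle 0.55 [0.3526 0.2558 0.065 ] [210. 217.]
tip_box 0.95 [0.5985 0.0773 0.0698] [332. 219.]
```

View pics/top0.png

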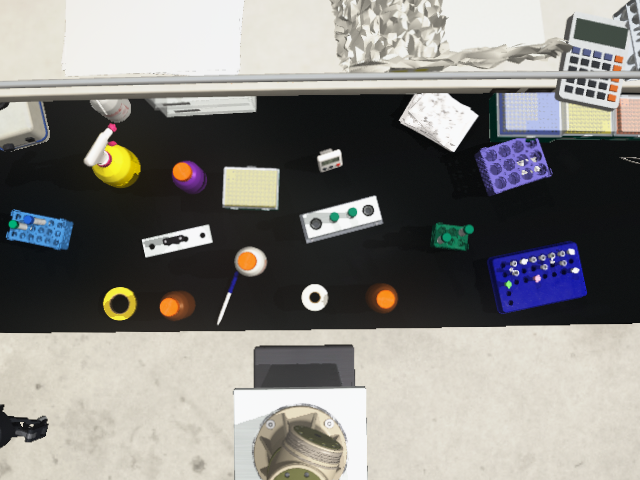

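View pics/side0.png

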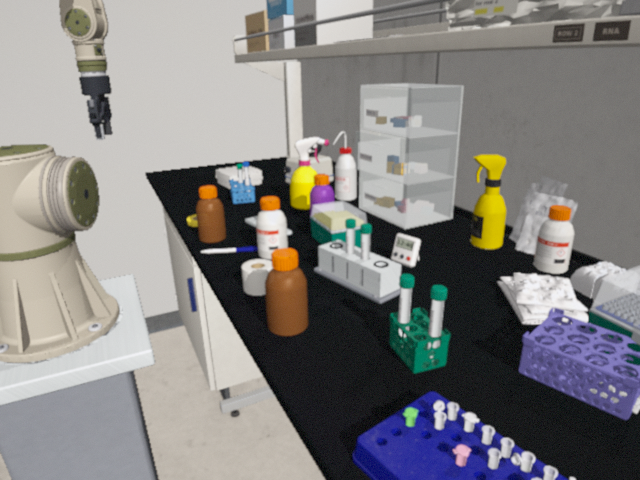

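The side and top views agree. The block is at top-view px (341,219) with its middle bores filled and its outer bores at (316,224) and (368,210) empty. The green rack is at (452,236) with tubes at (447,238) and (469,230), and the plate is at (178,241). The white bottle is at (250,261) and the tip box at (250,188). Next I'll take metric fits from the depth.

```bash
python3 - <<'E'
from h import *
P=np.load('top0.npy')
def rect(nm,x,y,z):
    m=(abs(P[...,0]-x[0])<x[1])&(abs(P[...,1]-y[0])<y[1])&(P[...,2]>z[0])&(P[...,2]<z[1])
    Q=P[m]; (c,s,a)=cv2.minAreaRect((Q[:,:2]*1000).astype(np.float32))
    print(nm,len(Q),np.round(c,1),np.round(s,1),round(a,1),'med z',np.round(np.median(Q[:,2]),4),'mean',Q.mean(0).round(4))
rect('block',(.545,.08),(-.105,.12),(.052,.066))
rect('foot+block',(.545,.08),(-.105,.12),(.004,.066))
rect('capsblk',(.545,.08),(-.105,.12),(.118,.14))
rect('rack',(.505,.07),(-.368,.07),(.045,.062))
rect('capA',(.5,.02),(-.335,.028),(.11,.14))
rect('capB',(.52,.03),(-.39,.026),(.11,.14))
rect('plate',(.506,.06),(.283,.1),(.004,.013))
rect('bar',(.506,.06),(.283,.1),(.03,.07))
rect('bottle',(.4547,.06),(.1036,.06),(.02,.2))
rect('tip',(.62,.1),(.1048,.1),(.06,.2))
rect('table',(.45,.03),(-.05,.03),(-.02,.02))
m=(abs(P[...,1])<.5)&(P[...,0]<.9)&(P[...,0]>.3)&(P[...,2]>.15)
print(P[m][:,0].min() if m.any() else 0)
S=np.load('side0.npy');m=(abs(S[...,1])<.5)&(S[...,0]>.3)&(S[...,2]>.2)
Q=S[m];print(np.nanmin(Q,0),np.nanpercentile(Q,5,axis=0))
E
```

```text
block 1490 [ 554.  -106.8] [ 56.5 176.5] 13.7 med z 0.0575 mean [ 0.5533 -0.1058  0.0576]
foot+block 2397 [ 545.  -105.1] [240.2 158.8] 89.8 med z 0.0551 mean [ 0.5484 -0.1042  0.0408]
capsblk 142 [ 554.4 -107. ] [20.7 61.8] 12.8 med z 0.1261 mean [ 0.5538 -0.107   0.1259]
rack 391 [ 506.4 -363.6] [84.2 55.2] 82.7 med z 0.0499 mean [ 0.5044 -0.362   0.0502]
capA 78 [ 499.1 -336.4] [20.  21.4] 78.4 med z 0.1201 mean [ 0.4992 -0.3357  0.1202]
capB 83 [ 516.4 -387.2] [21.6 20.2] 84.4 med z 0.1208 mean [ 0.5163 -0.3867  0.1201]
plate 1033 [505.9 283.7] [118.2 198. ] 0.1 med z 0.0069 mean [0.5066 0.2881 0.0073]
bar 152 [507.6 289.5] [16.6 49.9] 11.5 med z 0.0481 mean [0.5075 0.2878 0.0481]
bottle 723 [454.6 107.6] [67.1 64. ] 89.2 med z 0.1022 mean [0.4535 0.1037 0.107 ]
tip 2185 [626.  103.9] [124.1 102.2] 87.4 med z 0.0832 mean [0.6234 0.1034 0.0824]
table 602 [449.4 -49.9] [60.1 58.6] 89.8 med z -0.0004 mean [ 0.4494 -0.0501 -0.0005]
0.6612472925268305
[ 0.67210444 -0.48231364  0.20000483] [ 0.73199485 -0.39324197  0.21558281]
```

Emit:
{"api": "carry_out", "payload": {"increments": [[[-0.1,-0.06,-0.02,0,0,0.028],[-0.2,-0.12,-0.04,0,0,0.056],[-0.3,-0.18,-0.06,0,0,0.085],[-0.4,-0.22,-0.08,0,0,0.113],[-0.5,-0.25,-0.1,0,0,0.141]]]}}

```text
clock: 1.42
tcp_pos: [0.358, 0.3697, 0.3011]
orientation: [0.0, 0.544, 0.839, 0.0]
wrist_force: [0.9, 0.9, -0.7]
finger_gap: 0.0855
grip_force: 0.0
```

Emit:
{"api": "carry_out", "payload": {"increments": [[[-0.116,-0.03,0,0,0,0.006],[-0.232,-0.06,0,0,0,0.012],[-0.348,-0.09,0,0,0,0.018],[-0.464,-0.12,0,0,0,0.024],[-0.58,-0.15,0,0,0,0.029]]]}}

```text
clock: 2.05
tcp_pos: [0.4085, 0.0742, 0.3006]
orientation: [0.0, 0.616, 0.788, 0.0]
wrist_force: [1.1, -0.4, 0.2]
finger_gap: 0.0852
grip_force: 0.0
```

Emit:
{"api": "carry_out", "payload": {"increments": [[[-0.12,-0.009,0,0,0,0],[-0.24,-0.018,0,0,0,0],[-0.36,-0.027,0,0,0,0],[-0.48,-0.036,0,0,0,0],[-0.6,-0.045,0,0,0,0]]]}}

```text
clock: 2.68
tcp_pos: [0.4591, -0.2227, 0.3005]
orientation: [0.0, 0.616, 0.788, 0.0]
wrist_force: [1.5, 0.5, 0.6]
finger_gap: 0.0853
grip_force: 0.0
```

Emit:
{"api": "carry_out", "payload": {"increments": [[[-0.1,-0.007,0,0,0,0],[-0.2,-0.014,0,0,0,0],[-0.277,-0.021,0,0,0,0],[-0.277,-0.021,0,0,0,0]]]}}

```text
clock: 3.18
tcp_pos: [0.4821, -0.3602, 0.299]
orientation: [-0.0, 0.617, 0.787, -0.0]
wrist_force: [0.5, 0.1, -0.0]
finger_gap: 0.0851
grip_force: 0.0
```

```bash
python3 - <<'E'
from h import *
st()
c=cam('wrist'); cv2.imwrite('pics/w1.png',c['frame']); P=cloud(c)
print(np.round(c['T_tool_cam'],4).tolist(),np.round(c['intrinsics'],1).tolist(),c['k1'])
print(proj(c,[[.499,-.336,.122],[.5165,-.387,.122],[.5391,-.0456,.06],[.5689,-.168,.06]]))
for z0 in (.11,):
    m=((P[...,2]>z0)&(P[...,2]<.135)).astype(np.uint8)
    n,l,s,ce=cv2.connectedComponentsWithStats(m)
    for i in range(1,n):
        if s[i,4]>200:
            Q=P[l==i];print(s[i],Q.mean(0).round(4),cv2.minEnclosingCircle((Q[:,:2]*1000).astype(np.float32)))
E
```

```text
clock 3.175
tcp_pos [ 0.4821 -0.3602  0.299 ]
orientation [-4.000e-04  6.171e-01  7.869e-01 -0.000e+00]
wrist_force [ 0.5149  0.1465 -0.0144]
finger_gap 0.0851
grip_force 0.0
joint_pos [-7.7490e-01  3.6190e-01  2.3330e-01  1.4429e+00 -1.0000e-04  5.5530e-01]
[[0.0, -0.9652, -0.2615, 0.0651], [1.0, -0.0006, 0.0023, -0.0002], [-0.0023, -0.2615, 0.9652, -0.1241], [0.0, 0.0, 0.0, 1.0]] [[337.2, 0.0, 320.7], [0.0, 337.2, 243.7], [0.0, 0.0, 1.0]] -0.007670907345604028
[[ 344.96657808  205.12507643]
 [ 349.04682952  262.02255425]
 [ 469.27539167 -115.4988952 ]
 [ 454.8579835    44.66032806]]
[202   0  54  24 609] [ 0.376  -0.2108  0.1257] ((370.3933410644531, -202.46612548828125), 19.406435012817383)
[336 194  24  24 454] [ 0.5015 -0.3357  0.1215] ((501.857421875, -336.2524108886719), 10.771015167236328)
[340 249  24  25 432] [ 0.5184 -0.3858  0.121 ] ((519.2393798828125, -387.3257751464844), 11.024632453918457)
[ 494  423   71   57 2530] [ 0.7701 -0.5629  0.1213] ((783.3480224609375, -556.3158569335938), 51.38856506347656)
```

View pics/w1.png

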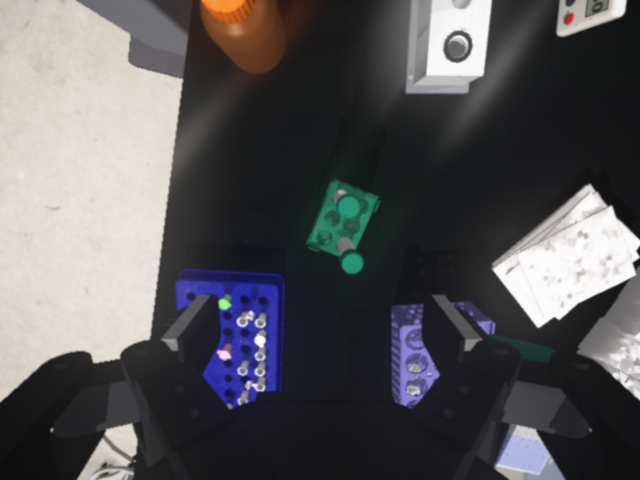

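```bash
python3 - <<'E'
from h import *
s=env.get_state();c=cam('wrist');P=cloud(c)
R=rot(s['orientation']);T=R.inv().apply((P.reshape(-1,3)-s['tcp_pos'])).reshape(P.shape)
for lo,hi in [(-.03,-.015),(-.015,-.005),(-.005,.005),(.005,.02)]:
    m=(T[...,2]>lo)&(T[...,2]<hi)&(abs(T[...,1])<.08)&(abs(T[...,0])<.03)
    Q=T[m]; L=Q[Q[:,1]<0];H=Q[Q[:,1]>0]
    for q in (L,H):
        if len(q): print(lo,len(q),'y',np.percentile(q[:,1],[0,5,50,95,100]).round(4),'x',np.percentile(q[:,0],[0,5,50,95,100]).round(4))
g=cv2.cvtColor(c['frame'],cv2.COLOR_BGR2GRAY)
m=((T[...,2]>-.03)&(T[...,2]<.03)&(abs(T[...,1])<.08)&(abs(T[...,0])<.03)).astype(np.uint8)*255
o=np.hstack([c['frame'][270:420,140:500],cv2.cvtColor(m,cv2.COLOR_GRAY2BGR)[270:420,140:500]])
cv2.imwrite('pics/f.png',o)
for r in (300,310,320,330,340): 
    i=np.where(m[r]>0)[0]; print(r,i.min() if len(i) else 0,i[i<320].max() if (i<320).any() else 0,i[i>320].min() if (i>320).any() else 0,i.max() if len(i) else 0)
E
```

```text
-0.03 1386 y [-0.0569 -0.0547 -0.0431 -0.0425 -0.0421] x [-0.0122 -0.0075  0.0061  0.0103  0.0112]
-0.03 1391 y [0.0419 0.0424 0.043  0.0548 0.0567] x [-0.0123 -0.0078  0.0062  0.0104  0.0109]
-0.015 837 y [-0.0565 -0.0549 -0.043  -0.0426 -0.0421] x [-0.0128 -0.01    0.0055  0.0103  0.0108]
-0.015 853 y [0.0422 0.0424 0.0429 0.055  0.0566] x [-0.0122 -0.0101  0.0057  0.0103  0.0109]
-0.005 526 y [-0.0562 -0.049  -0.0429 -0.0425 -0.0422] x [-0.0123 -0.0103  0.0028  0.0103  0.0108]
-0.005 524 y [0.0421 0.0424 0.0428 0.0492 0.0556] x [-0.0121 -0.0101  0.0026  0.0103  0.0108]
0.005 14 y [-0.0432 -0.0432 -0.043  -0.0427 -0.0427] x [-0.0073 -0.007  -0.0009  0.0058  0.0065]
0.005 5 y [0.0428 0.0428 0.0428 0.0431 0.0431] x [-0.0068 -0.0066  0.004   0.0051  0.0052]
300 193 217 424 448
310 177 218 423 464
320 168 219 422 474
330 158 220 421 484
340 184 219 422 456
```

Emit:
{"api": "carry_out", "payload": {"increments": [[[0.02,0.025,0.1,0,0,0],[0.0376,0.0498,0.218,0,0,0],[0.0376,0.0498,0.218,0,0,0],[0.0376,0.0498,0.218,0,0,0]]]}}

```text
clock: 3.78
tcp_pos: [0.5026, -0.3334, 0.1938]
orientation: [0.001, 0.615, 0.788, -0.0]
wrist_force: [-0.1, -0.4, -0.0]
finger_gap: 0.0855
grip_force: 0.0
```

```bash
cat >> h.py <<'E'
def caps(lo=.105,hi=.14):
    s=st();c=cam('wrist');P=cloud(c);R=rot(s['orientation'])
    m=((P[...,2]>lo)&(P[...,2]<hi)).astype(np.uint8)
    n,l,S,ce=cv2.connectedComponentsWithStats(m)
    for i in range(1,n):
        if S[i,4]>150:
            Q=P[l==i];zt=np.percentile(Q[:,2],90);Q=Q[abs(Q[:,2]-zt)<.004]
            (x,y),r=cv2.minEnclosingCircle((Q[:,:2]*1000).astype(np.float32))
            if r<20: print(S[i],'c',round(x,1),round(y,1),'r',round(r,1),'z',zt.round(4),'tool',(R.inv().apply([x/1000,y/1000,zt]-s['tcp_pos'])).round(4))
    return c,P
E
python3 -c "
from h import *
caps()"
```

```text
clock 3.775
tcp_pos [ 0.5026 -0.3334  0.1938]
orientation [ 1.300e-03  6.155e-01  7.882e-01 -1.000e-04]
wrist_force [-0.1289 -0.4328 -0.0306]
finger_gap 0.0855
grip_force 0.0
joint_pos [-7.1860e-01  3.8600e-01  1.1600e-02  1.1937e+00 -1.0000e-04  6.0730e-01]
[ 301  245   35   38 1033] c 501.9 -336.6 r 10.9 z 0.1229 tool [-0.0028 -0.0015  0.071 ]
[ 309  320   33   38 1002] c 519.1 -386.7 r 10.8 z 0.1228 tool [-0.0556  0.003   0.0712]
```

Emit:
{"api": "carry_out", "payload": {"increments": [[[0,0,0,0,0,0],[0,0,0,0,0,0]]], "jaw": 0.3}}

```text
clock: 4.08
tcp_pos: [0.5025, -0.3343, 0.1932]
orientation: [0.002, 0.616, 0.788, -0.0]
wrist_force: [-0.2, -0.4, -0.5]
finger_gap: 0.06
grip_force: 0.0
```

Emit:
{"api": "carry_out", "payload": {"increments": [[[-0.004,-0.002,0.08,0,0,0],[-0.004,-0.002,0.159,0,0,0],[-0.004,-0.002,0.159,0,0,0],[-0.004,-0.002,0.159,0,0,0]]]}}

```text
clock: 4.58
tcp_pos: [0.502, -0.3362, 0.1134]
orientation: [0.001, 0.616, 0.788, 0.0]
wrist_force: [0.3, 0.4, 0.4]
finger_gap: 0.0597
grip_force: 0.0
```

```bash
python3 -c "
from h import *
caps()"
```

```text
clock 4.575
tcp_pos [ 0.502  -0.3362  0.1134]
orientation [0.0009 0.6159 0.7878 0.    ]
wrist_force [0.3361 0.429  0.3734]
finger_gap 0.0597
grip_force 0.0
joint_pos [-7.2290e-01  4.3890e-01 -1.1340e-01  1.0168e+00  1.0000e-04  6.0430e-01]
[ 191  287   62   86 2349] c 467.3 -344.2 r 11.9 z 0.137 tool [ 0.0006 -0.0356 -0.0237]
[ 389  287   56   86 2335] c 535.6 -327.2 r 11.7 z 0.1372 tool [ 0.0006  0.0347 -0.0238]
[ 292  290   56   63 2780] c 501.8 -336.4 r 10.9 z 0.1228 tool [-0.0002 -0.0003 -0.0094]
```

Emit:
{"api": "carry_out", "payload": {"increments": [[[0,0,0,0,0,0],[0,0,0,0,0,0],[0,0,0,0,0,0],[0,0,0,0,0,0],[0,0,0,0,0,0]]], "jaw": 1, "squeeze": 40}}

```text
clock: 5.25
tcp_pos: [0.5019, -0.3359, 0.1127]
orientation: [0.001, 0.616, 0.788, -0.0]
wrist_force: [-0.9, -0.3, 6.5]
finger_gap: 0.0196
grip_force: 39.1
```

Emit:
{"api": "carry_out", "payload": {"increments": [[[0,0,-0.08,0,0,0],[0,0,-0.2,0,0,0],[0,0,-0.32,0,0,0],[0,0,-0.36,0,0,0],[0,0,-0.36,0,0,0]]]}}

```text
clock: 5.88
tcp_pos: [0.5021, -0.3359, 0.2934]
orientation: [0.002, 0.616, 0.788, -0.0]
wrist_force: [0.2, 0.8, -0.7]
finger_gap: 0.0197
grip_force: 39.4
```

```bash
python3 -c "
from h import *
c,P=caps(.05,.4); cv2.imwrite('pics/w2.png',c['frame'])"
```

```text
clock 5.875
tcp_pos [ 0.5021 -0.3359  0.2934]
orientation [ 0.0017  0.6158  0.7879 -0.    ]
wrist_force [ 0.2198  0.7882 -0.713 ]
finger_gap 0.0197
grip_force 39.3867
joint_pos [-7.2260e-01  3.6290e-01  2.2100e-01  1.4255e+00  2.0000e-04  6.0430e-01]
[ 572    0   32   41 1008] c 704.0 -92.9 r 16.0 z 0.0629 tool [0.1877 0.2542 0.2305]
```

View pics/w2.png

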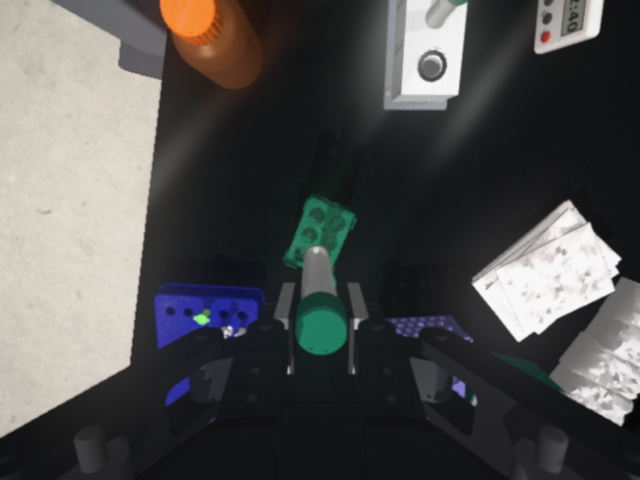

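Held tube: the cap is at px (320,325) between the pads and the point shows at (317,250). The bore 1 collar is visible at (431,65). Next I'll move beside bore 1 to measure the collar.

Emit:
{"api": "carry_out", "payload": {"increments": [[[0.09,0.1,0.04,0,0,0],[0.175,0.21,0.1,0,0,0],[0.175,0.21,0.167,0,0,0],[0.175,0.21,0.167,0,0,0],[0.175,0.21,0.167,0,0,0]]]}}

```text
clock: 6.55
tcp_pos: [0.5815, -0.2254, 0.2077]
orientation: [-0.001, 0.616, 0.788, -0.0]
wrist_force: [0.5, 0.2, -0.2]
finger_gap: 0.0196
grip_force: 39.4
```

```bash
cat >> h.py <<'E'
def collar(name='wrist',guess=None,z=.060,save=None,res=.0004,half=.022):
    """ortho-rectify plane z round guess, find dark collar + block outline"""
    s=env.get_state();c=cam(name);R=rot(s['orientation'])
    n=int(2*half/res);g=(np.arange(n)-n/2+.5)*res
    X,Y=np.meshgrid(guess[0]+g,guess[1]+g)
    p=proj(c,np.c_[X.ravel(),Y.ravel(),np.full(X.size,z)]).astype(np.float32).reshape(n,n,2)
    im=cv2.remap(c['frame'],p[...,0],p[...,1],cv2.INTER_CUBIC)
    if save: cv2.imwrite(save,cv2.resize(im,None,fx=4,fy=4))
    gr=cv2.cvtColor(im,cv2.COLOR_BGR2GRAY)
    m=(cv2.GaussianBlur(gr,(5,5),0)<100).astype(np.uint8)
    nn,l,S,ce=cv2.connectedComponentsWithStats(m)
    for i in range(1,nn):
        if S[i,4]>300:
            cn=max(cv2.findContours((l==i).astype(np.uint8),0,1)[0],key=cv2.contourArea)
            if len(cn)<5: continue
            e=cv2.fitEllipse(cn);w=np.array([guess[0]+(e[0][0]-n/2+.5)*res,guess[1]+(e[0][1]-n/2+.5)*res,z])
            print('ell',np.array(e[1])*res*1000,'world',w.round(4),'tool',R.inv().apply(w-s['tcp_pos']).round(4),S[i])
    return c
def block(c):
    P=cloud(c);m=(P[...,2]>.054)&(P[...,2]<.066)&(abs(P[...,0]-.55)<.09)&(abs(P[...,1]+.11)<.13);Q=P[m]
    print('blk',len(Q),cv2.minAreaRect((Q[:,:2]*1000).astype(np.float32)),np.median(Q[:,2]))
E
python3 -c "
from h import *
st()
c=collar(guess=(.570,-.168),save='pics/c1.png'); block(c); cv2.imwrite('pics/w3.png',c['frame'])"
```

```text
clock 6.55
tcp_pos [ 0.5815 -0.2254  0.2077]
orientation [-9.000e-04  6.159e-01  7.878e-01 -3.000e-04]
wrist_force [ 0.5304  0.2255 -0.1923]
finger_gap 0.0196
grip_force 39.4027
joint_pos [-4.9820e-01  4.2370e-01  1.0270e-01  1.2516e+00 -3.0000e-04  8.2890e-01]
blk 11116 ((561.2770385742188, -126.10297393798828), (56.34324645996094, 137.31845092773438), 13.76284408569336) 0.05854552153784387
```

View pics/w3.png

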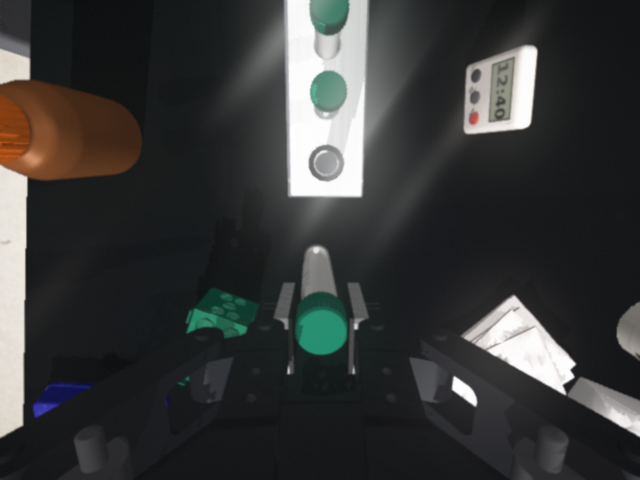

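The block runs from column 285 to 368 with the free collar at (326,163). The held tube's point at (316,248) leans left of the cap at (321,324), so I'll measure its tilt and fix the collar fit.

```bash
cat >> h.py <<'E'
def tube(c=None,s=None):
    s=s or env.get_state();c=c or cam('wrist');P=cloud(c);R=rot(s['orientation'])
    T=R.inv().apply(P.reshape(-1,3)-s['tcp_pos']).reshape(P.shape)
    m=(abs(T[...,0])<.02)&(abs(T[...,1])<.02)
    out=[]
    for z in np.arange(-.01,.11,.008):
        Q=T[m&(abs(T[...,2]-z)<.004)]
        if len(Q)<40: continue
        f=lambda p:np.hypot(Q[:,0]-p[0],Q[:,1]-p[1])-p[2]
        from scipy.optimize import least_squares
        r=least_squares(f,[0,0,.008],loss='soft_l1',f_scale=.0005).x
        out.append([z,*r,np.percentile(Q[:,1],2),np.percentile(Q[:,1],98),len(Q)])
    print((np.array(out)*[1000]*6+[0] if 0 else np.array([[1000*v for v in o[:6]]+[o[6]] for o in out])).round(1))
E
python3 - <<'E'
from h import *
s=env.get_state();c=cam('wrist');tube(c,s)
R=rot(s['orientation'])
g=cv2.cvtColor(c['frame'],cv2.COLOR_BGR2GRAY)
print(g[163,300:355:2]); print(g[135:195:2,326])
E
```

```text
[[-1.000000e+01  1.000000e+00  1.000000e-01  8.200000e+00 -1.580000e+01
   1.560000e+01  2.703000e+03]
 [-2.000000e+00 -7.180000e+01  1.000000e-01  8.090000e+01 -1.920000e+01
   1.910000e+01  8.760000e+02]
 [ 6.000000e+00 -8.900000e+01  2.000000e-01  9.840000e+01 -1.940000e+01
   1.940000e+01  5.570000e+02]
 [ 1.400000e+01 -4.224679e+05  1.808320e+04  4.228621e+05 -1.830000e+01
   1.820000e+01  3.670000e+02]
 [ 2.200000e+01 -1.400000e+00 -8.000000e-01  8.600000e+00 -9.100000e+00
   6.800000e+00  2.180000e+02]
 [ 3.000000e+01 -1.400000e+00 -1.100000e+00  8.600000e+00 -9.500000e+00
   6.600000e+00  1.840000e+02]
 [ 3.800000e+01 -1.700000e+00 -1.400000e+00  8.800000e+00 -9.300000e+00
   6.300000e+00  1.590000e+02]
 [ 4.600000e+01 -2.000000e+00 -1.600000e+00  8.900000e+00 -9.700000e+00
   6.100000e+00  1.380000e+02]
 [ 5.400000e+01 -1.900000e+00 -1.900000e+00  8.700000e+00 -1.010000e+01
   5.900000e+00  1.180000e+02]
 [ 6.200000e+01 -2.000000e+00 -2.200000e+00  8.800000e+00 -1.010000e+01
   5.500000e+00  1.130000e+02]
 [ 7.000000e+01 -1.900000e+00 -2.300000e+00  8.600000e+00 -9.900000e+00
   5.200000e+00  8.900000e+01]
 [ 7.800000e+01 -1.800000e+00 -2.500000e+00  8.300000e+00 -1.030000e+01
   5.000000e+00  8.400000e+01]
 [ 8.600000e+01 -2.000000e+00 -2.700000e+00  8.400000e+00 -1.030000e+01
   4.600000e+00  7.500000e+01]]
[253 253 252 249 152 110 133 180 144 145 146 149 150 152 154 158 162 163
 195 172 157 175 247 251 251 251 252 252]
[251 244 244 253 218 127 126 202 191 153 153 152 151 152 152 153 153 154
 156 181 147 134 161 248 252 252 252 252 252 245]
```

View pics/c1.png

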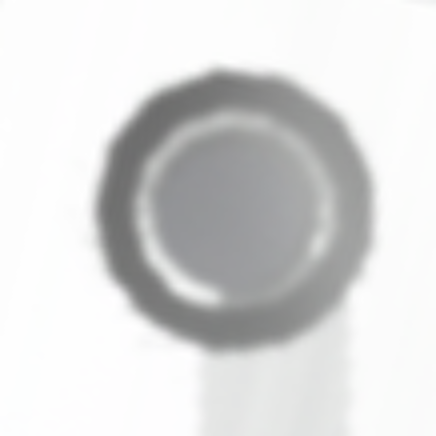

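Emit:
{"api": "carry_out", "payload": {"increments": [[[0,0,0,-0.005,0.001,0],[0,0,0,-0.005,0.001,0],[0,0,0,-0.005,0.001,0]]]}}

```text
clock: 7.02
tcp_pos: [0.582, -0.2257, 0.209]
orientation: [0.008, 0.616, 0.787, 0.014]
wrist_force: [0.2, 0.0, -0.7]
finger_gap: 0.0199
grip_force: 39.4
```

```bash
sed -i 's/<100)/<205)/; s/print((np.array(out).*/o=np.array(out)[:,:6]*1000; o=o[o[:,0]>15]; W=R.apply(np.c_[o[:,1],o[:,2],o[:,0]]); print("axis slope world",np.polyfit(W[:,2],W[:,0],1)[0].round(4),np.polyfit(W[:,2],W[:,1],1)[0].round(4)); print(o.round(1)[::3])/' h.py
python3 - <<'E'
from h import *
s=st();c=collar(guess=(.570,-.168));tube(c,s)
E
```

```text
clock 7.025
tcp_pos [ 0.582  -0.2257  0.209 ]
orientation [0.0077 0.6161 0.7875 0.0144]
wrist_force [ 0.1702  0.0051 -0.702 ]
finger_gap 0.0199
grip_force 39.4083
joint_pos [-0.5104  0.4048  0.0768  1.2231  0.0262  0.8177]
ell [27.68545837 28.26276245] world [ 0.5716 -0.1686  0.06  ] tool [ 0.057  -0.0011  0.1493] [  23   17   70   72 3829]
axis slope world -0.0033 0.0025
[[22.  -1.3 -0.8  8.6 -8.7  7. ]
 [46.  -1.8 -1.6  8.7 -9.8  6.1]
 [70.  -1.8 -2.3  8.5 -9.9  5.4]]
```

```bash
cat >> h.py <<'E'
def sh(d):
    print('shares for',np.round(d,4),(rot(env.get_state()['orientation']).inv().apply(d)/.5).round(4))
E
python3 - <<'E'
from h import *
s=env.get_state();R=rot(s['orientation'])
for p in ([-.0007,-.0008,.022],[-.0011,-.0016,.046],[-.0013,-.0023,.070]): print((R.apply(p)+s['tcp_pos']).round(4))
b=(R.apply([-.0011,-.0016,.046])+s['tcp_pos'])
d=np.array([.5716,-.1686])-b[:2]
sh([d[0],d[1],0]); sh([d[0],d[1],-.03]);sh([0,0,-.05])
E
```

```text
[ 0.5821 -0.2261  0.1867]
[ 0.5821 -0.2264  0.1627]
[ 0.5822 -0.2264  0.1387]
shares for [-0.0105  0.0578  0.    ] [0.1172 0.0074 0.0009]
shares for [-0.0105  0.0578 -0.03  ] [0.1168 0.0055 0.0609]
shares for [ 0.    0.   -0.05] [-0.0006 -0.0032  0.0999]
```

Emit:
{"api": "carry_out", "payload": {"increments": [[[0.1172,0.0074,0.001,0,0,0],[0.1172,0.0074,0.001,0,0,0],[0.117,0.006,0.04,0,0,0],[0.117,0.006,0.04,0,0,0],[0.117,0.006,0.04,0,0,0]]]}}

```text
clock: 7.7
tcp_pos: [0.5718, -0.1678, 0.1891]
orientation: [0.007, 0.616, 0.788, 0.014]
wrist_force: [0.1, 0.8, 0.3]
finger_gap: 0.0199
grip_force: 39.4
```

```bash
python3 - <<'E'
from h import *
s=st();c=cam('wrist');tube(c,s);cv2.imwrite('pics/w4.png',c['frame']);R=rot(s['orientation'])
for p in ([-.0007,-.0008,.022],[-.0011,-.0016,.046],[-.0013,-.0023,.070],[-.0016,-.0033,.1096]): print((R.apply(p)+s['tcp_pos']).round(4))
E
```

```text
clock 7.7
tcp_pos [ 0.5718 -0.1678  0.1891]
orientation [0.0074 0.6159 0.7877 0.0143]
wrist_force [0.0989 0.7766 0.3162]
finger_gap 0.0199
grip_force 39.3945
joint_pos [-0.4319  0.3584 -0.0412  1.1503  0.0245  0.8956]
axis slope world -0.002 0.002
[[ 22.   -1.4  -0.8   8.6  -8.8   6.8]
 [ 46.   -1.7  -1.6   8.7  -9.8   6.1]
 [ 70.   -1.8  -2.3   8.5 -10.    5.2]]
[ 0.5718 -0.1684  0.1671]
[ 0.5719 -0.1687  0.1431]
[ 0.5719 -0.1687  0.1191]
[ 0.5722 -0.1687  0.0795]
```

Emit:
{"api": "carry_out", "payload": {"increments": [[[0,-0.0015,0.02,0,0,0],[0,-0.002,0.04,0,0,0],[0,-0.0025,0.06,0,0,0],[0,-0.003,0.08,0,0,0],[0,-0.003,0.08,0,0,0]]]}}

```text
clock: 8.38
tcp_pos: [0.5707, -0.1669, 0.1475]
orientation: [0.006, 0.616, 0.788, 0.014]
wrist_force: [1.1, -0.1, -0.4]
finger_gap: 0.0198
grip_force: 39.4
```

Emit:
{"api": "carry_out", "payload": {"increments": [[[-0.002,0.001,0,0,0,0],[-0.002,0.0005,0.02,0,0,0],[-0.002,0,0.04,0,0,0],[-0.002,0,0.05,0,0,0],[-0.002,0,0.05,0,0,0]]]}}

```text
clock: 9.0
tcp_pos: [0.5719, -0.1677, 0.123]
orientation: [0.007, 0.616, 0.788, 0.014]
wrist_force: [-0.6, -0.3, 0.9]
finger_gap: 0.0202
grip_force: 39.4
```

Emit:
{"api": "carry_out", "payload": {"increments": [[[0,0,0.006,0,0,0],[0,0,0.01,0,0,0],[0,0,0.013,0,0,0],[0,0,0.013,0,0,0]]]}}

```text
clock: 9.5
tcp_pos: [0.5724, -0.1679, 0.118]
orientation: [0.008, 0.616, 0.788, 0.014]
wrist_force: [-3.9, 0.5, 4.0]
finger_gap: 0.0196
grip_force: 40.1
```

Emit:
{"api": "carry_out", "payload": {"increments": [[[0,0,0.003,0,0,0],[0,0,0.005,0,0,0],[0,0,0.005,0,0,0]]]}}

```text
clock: 9.88
tcp_pos: [0.5728, -0.1682, 0.1176]
orientation: [0.009, 0.616, 0.788, 0.014]
wrist_force: [-7.8, 1.7, 15.5]
finger_gap: 0.0198
grip_force: 41.2
```

```bash
python3 - <<'E'
from h import *
caps(.115,.145)
E
```

```text
clock 9.875
tcp_pos [ 0.5728 -0.1682  0.1176]
orientation [0.0086 0.6158 0.7877 0.0143]
wrist_force [-7.8108  1.6542 15.5487]
finger_gap 0.0198
grip_force 41.2257
joint_pos [-0.4314  0.4052 -0.1553  0.987   0.0239  0.896 ]
[ 284   56   68   74 3719] c 551.4 -87.3 r 10.8 z 0.1283 tool [ 0.0837 -0.0009 -0.0104]
[ 287  188   61   63 2906] c 561.3 -128.0 r 10.8 z 0.1282 tool [ 0.0418 -0.0011 -0.0105]
[224 333  21  13 157] c 542.7 -169.5 r 3.3 z 0.1445 tool [ 0.0061 -0.0286 -0.0279]
```

Emit:
{"api": "carry_out", "payload": {"increments": [[[0,0,-0.004,0,0,0],[0,0,-0.004,0,0,0],[0,0,-0.004,0,0,0],[0,0,-0.004,0,0,0],[0,0,-0.004,0,0,0]]], "jaw": 0.3}}

```text
clock: 10.55
tcp_pos: [0.5724, -0.1677, 0.1165]
orientation: [0.007, 0.616, 0.788, 0.014]
wrist_force: [-0.3, -0.2, -0.8]
finger_gap: 0.06
grip_force: 0.0
```

Emit:
{"api": "carry_out", "payload": {"increments": [[[0,0.001,-0.04,0,0,0],[0,0.003,-0.1,0.002,0,0],[0,0.006,-0.2,0.005,-0.001,0],[0,0.006,-0.2,0.005,-0.001,0],[0,0.006,-0.2,0.005,-0.001,0]]]}}

```text
clock: 11.18
tcp_pos: [0.5724, -0.1683, 0.2165]
orientation: [-0.0, 0.616, 0.788, 0.0]
wrist_force: [-0.9, -0.3, -0.3]
finger_gap: 0.0597
grip_force: 0.0
```

```bash
python3 - <<'E'
from h import *
caps(.105,.145)
E
```

```text
clock 11.175
tcp_pos [ 0.5724 -0.1683  0.2165]
orientation [-0.000e+00  6.158e-01  7.879e-01  1.000e-04]
wrist_force [-0.8732 -0.3103 -0.3441]
finger_gap 0.0597
grip_force 0.0
joint_pos [-4.206e-01  3.661e-01  3.830e-02  1.243e+00  2.000e-04  9.063e-01]
[ 302  102   36   38 1021] c 551.4 -87.2 r 10.8 z 0.1283 tool [ 0.0837 -0.0008  0.0882]
[302 173  34  34 887] c 561.4 -127.9 r 10.8 z 0.1282 tool [ 0.0419 -0.0009  0.0882]
[306 235  33  35 890] c 573.4 -168.3 r 10.7 z 0.1281 tool [-0.0003  0.001   0.0884]
```

Emit:
{"api": "carry_out", "payload": {"increments": [[[-0.1,-0.05,0,0,0,0],[-0.2,-0.105,0.01,0,0,0],[-0.3,-0.16,0.03,0,0,0],[-0.3985,-0.209,0.04,0,0,0],[-0.3985,-0.209,0.04,0,0,0]]]}}

```text
clock: 11.85
tcp_pos: [0.5167, -0.3903, 0.1937]
orientation: [-0.002, 0.618, 0.786, -0.0]
wrist_force: [-0.7, -0.5, -0.3]
finger_gap: 0.0599
grip_force: 0.0
```

Emit:
{"api": "carry_out", "payload": {"increments": [[[0,0,0,0,0,0],[0,0,0,0,0,0]]]}}

```text
clock: 12.1
tcp_pos: [0.5193, -0.3855, 0.1963]
orientation: [-0.001, 0.615, 0.788, 0.0]
wrist_force: [0.3, 0.2, -0.5]
finger_gap: 0.0599
grip_force: 0.0
```

```bash
python3 - <<'E'
from h import *
caps(.105,.145)
s=env.get_state();c=cam('wrist');P=cloud(c)
m=(P[...,2]>.06)&(P[...,2]<.1)&(abs(P[...,0]-.52)<.03)&(abs(P[...,1]+.387)<.03);Q=P[m]
from scipy.optimize import least_squares
for z in np.arange(.062,.1,.008):
    q=Q[abs(Q[:,2]-z)<.004]
    if len(q)>20: print(z,len(q),least_squares(lambda p:np.hypot(q[:,0]-p[0],q[:,1]-p[1])-.008,[.519,-.387],loss='soft_l1',f_scale=.0005).x.round(4))
E
```

```text
clock 12.1
tcp_pos [ 0.5193 -0.3855  0.1963]
orientation [-6.000e-04  6.152e-01  7.883e-01  2.000e-04]
wrist_force [ 0.2528  0.2493 -0.4834]
finger_gap 0.0599
grip_force 0.0
joint_pos [-7.6270e-01  4.7300e-01  1.5130e-01  1.2503e+00  3.0000e-04  5.6270e-01]
[ 303  243   34   37 1000] c 519.2 -387.3 r 10.8 z 0.1229 tool [-0.0019 -0.0005  0.0735]
0.062 32 [ 0.5175 -0.388 ]
0.07 48 [ 0.5177 -0.3879]
0.07800000000000001 47 [ 0.518  -0.3877]
0.08600000000000002 61 [ 0.5181 -0.3875]
0.09400000000000003 52 [ 0.5184 -0.3875]
```

Emit:
{"api": "carry_out", "payload": {"increments": [[[-0.004,-0.001,0.08,0,0,0],[-0.004,-0.001,0.166,0,0,0],[-0.004,-0.001,0.166,0,0,0],[-0.004,-0.001,0.166,0,0,0],[-0.004,-0.001,0.166,0,0,0]]]}}

```text
clock: 12.82
tcp_pos: [0.5204, -0.3899, 0.1163]
orientation: [0.002, 0.616, 0.788, -0.0]
wrist_force: [0.4, -0.1, 0.3]
finger_gap: 0.0597
grip_force: 0.0
```

```bash
python3 - <<'E'
from h import *
caps(.105,.13)
E
```

```text
clock 12.825
tcp_pos [ 0.5204 -0.3899  0.1163]
orientation [ 2.000e-03  6.157e-01  7.880e-01 -2.000e-04]
wrist_force [ 0.4279 -0.0504  0.3247]
finger_gap 0.0597
grip_force 0.0
joint_pos [-7.6630e-01  5.1830e-01  2.3200e-02  1.0717e+00  1.0000e-04  5.6020e-01]
[ 292  281   55   61 2670] c 518.9 -387.5 r 11.1 z 0.1228 tool [ 0.0027 -0.0009 -0.0065]
[ 201  287   53   76 1446] c 487.7 -398.8 r 11.8 z 0.1283 tool [-0.0008 -0.0339 -0.0121]
[ 388  287   52   75 1414] c 553.2 -382.2 r 11.7 z 0.1282 tool [-0.0005  0.0337 -0.0119]
```

Emit:
{"api": "carry_out", "payload": {"increments": [[[0.005,-0.002,0.006,0,0,0],[0.005,-0.002,0.006,0,0,0],[0.005,-0.002,0.006,0,0,0]]]}}

```text
clock: 13.25
tcp_pos: [0.5175, -0.3868, 0.1108]
orientation: [0.0, 0.616, 0.788, 0.0]
wrist_force: [-0.0, -0.4, -0.2]
finger_gap: 0.0604
grip_force: 0.0
```

Emit:
{"api": "carry_out", "payload": {"increments": [[[0,0,0,0,0,0],[0,0,0,0,0,0],[0,0,0,0,0,0],[0,0,0,0,0,0],[0,0,0,0,0,0]]], "jaw": 1, "squeeze": 40}}

```text
clock: 13.88
tcp_pos: [0.5176, -0.3869, 0.1108]
orientation: [0.0, 0.616, 0.788, 0.0]
wrist_force: [0.0, -0.1, 1.3]
finger_gap: 0.0201
grip_force: 39.0
```

Emit:
{"api": "carry_out", "payload": {"increments": [[[0,0,-0.08,0,0,0],[0,0,-0.2,0,0,0],[0,0,-0.3,0,0,0],[0,0,-0.36,0,0,0],[0,0,-0.36,0,0,0]]]}}

```text
clock: 14.5
tcp_pos: [0.5185, -0.3877, 0.2938]
orientation: [0.003, 0.616, 0.788, -0.0]
wrist_force: [0.1, -0.4, -0.1]
finger_gap: 0.02
grip_force: 39.3
```

```bash
python3 - <<'E'
from h import *
s=st();tube()
E
```

```text
clock 14.5
tcp_pos [ 0.5185 -0.3877  0.2938]
orientation [ 2.800e-03  6.158e-01  7.879e-01 -2.000e-04]
wrist_force [ 0.1393 -0.4177 -0.1394]
finger_gap 0.02
grip_force 39.2847
joint_pos [-7.6600e-01  4.5340e-01  3.5770e-01  1.4694e+00  1.0000e-04  5.6090e-01]
axis slope world 0.0095 0.0144
[[22.  -1.6 -0.5  8.6 -8.6  7.2]
 [46.  -2.  -1.1  8.7 -9.   6.8]
 [70.  -1.9 -1.3  8.4 -8.8  6.3]]
```

Emit:
{"api": "carry_out", "payload": {"increments": [[[0.11,0.05,0,0,0,0],[0.22,0.1,0,0,0,0],[0.33,0.14,0.02,0,0,0],[0.44,0.18,0.04,0,0,0],[0.531,0.209,0.048,0,0,0]]]}}

```text
clock: 15.18
tcp_pos: [0.5535, -0.1013, 0.2638]
orientation: [-0.002, 0.616, 0.788, -0.001]
wrist_force: [1.2, -0.4, 0.4]
finger_gap: 0.0199
grip_force: 39.3
```

Emit:
{"api": "carry_out", "payload": {"increments": [[[0,0,0,0,0,0],[0,0,0,0,0,0],[0,0,0,0,0,0]]]}}

```text
clock: 15.55
tcp_pos: [0.5547, -0.1051, 0.2661]
orientation: [-0.0, 0.616, 0.787, -0.0]
wrist_force: [0.2, -0.3, -0.7]
finger_gap: 0.0197
grip_force: 39.3
```

```bash
python3 - <<'E'
from h import *
s=st();c=collar(guess=(.5415,-.0466));tube(c,s)
E
```

```text
clock 15.55
tcp_pos [ 0.5547 -0.1051  0.2661]
orientation [-4.000e-04  6.165e-01  7.874e-01 -2.000e-04]
wrist_force [ 0.2445 -0.2708 -0.7125]
finger_gap 0.0197
grip_force 39.2868
joint_pos [-3.2930e-01  2.8970e-01  5.2200e-02  1.3342e+00 -1.0000e-04  9.9910e-01]
ell [28.86404114 29.03785095] world [ 0.5426 -0.0463  0.06  ] tool [0.0599 0.0025 0.2061] [  20   18   74   74 4196]
axis slope world 0.0147 0.0112
[[22.  -1.6 -0.5  8.7 -8.6  7.3]
 [46.  -1.8 -1.   8.6 -9.2  6.6]
 [70.  -2.  -1.3  8.5 -8.9  6.3]]
```

Emit:
{"api": "carry_out", "payload": {"increments": [[[0.06,0.003,0,-0.0027,0.0016,0],[0.1212,0.0055,0,-0.0027,0.0016,0],[0.1212,0.0055,0,-0.0027,0.0016,0],[0.1205,0.0035,0.06,-0.0027,0.0016,0],[0.12,0.002,0.12,-0.0027,0.0016,0]]]}}

```text
clock: 16.23
tcp_pos: [0.5421, -0.0471, 0.2065]
orientation: [0.002, 0.616, 0.787, 0.01]
wrist_force: [0.9, -0.3, -1.1]
finger_gap: 0.0199
grip_force: 39.3
```

Emit:
{"api": "carry_out", "payload": {"increments": [[[0,0,0,0,0,0],[0,0,0,0,0,0],[0,0,0,0,0,0]]]}}

```text
clock: 16.6
tcp_pos: [0.5424, -0.0462, 0.2083]
orientation: [0.002, 0.616, 0.788, 0.01]
wrist_force: [0.3, -0.1, -0.2]
finger_gap: 0.0199
grip_force: 39.3
```

```bash
cat >> h.py <<'E'
def over(target,tip):
    s=st();c=cam('wrist');tube(c,s);P=cloud(c);R=rot(s['orientation'])
    T=R.inv().apply(P.reshape(-1,3)-s['tcp_pos'])
    from scipy.optimize import least_squares
    for z in (.03,.046,.062,.078):
        Q=T[(abs(T[:,0])<.02)&(abs(T[:,1])<.02)&(abs(T[:,2]-z)<.004)]
        p=least_squares(lambda p:np.hypot(Q[:,0]-p[0],Q[:,1]-p[1])-.008,[0,0],loss='soft_l1',f_scale=.0005).x
        w=R.apply([*p,z])+s['tcp_pos'];print('axis at',w.round(4),'off to target',(np.array(target)-w[:2]).round(4))
    d=np.r_[np.array(target)-w[:2],0];sh(d);sh([0,0,-.05]);print('tip z',(R.apply([0,0,tip])+s['tcp_pos'])[2])
E
python3 -c "
from h import *
over([.5426,-.0463],.1078)"
```

```text
clock 16.6
tcp_pos [ 0.5424 -0.0462  0.2083]
orientation [0.0024 0.616  0.7876 0.0103]
wrist_force [ 0.3472 -0.1078 -0.1527]
finger_gap 0.0199
grip_force 39.2862
joint_pos [-0.2412  0.2583 -0.1326  1.167   0.0168  1.0864]
axis slope world -0.0031 -0.0018
[[22.  -1.5 -0.5  8.6 -8.5  7.4]
 [46.  -2.  -1.   8.7 -9.   6.7]
 [70.  -2.  -1.3  8.4 -8.9  6.3]]
axis at [ 0.5423 -0.0468  0.1783] off to target [0.0003 0.0005]
axis at [ 0.5424 -0.0469  0.1623] off to target [0.0002 0.0006]
axis at [ 0.5424 -0.0469  0.1463] off to target [0.0002 0.0006]
axis at [ 0.5426 -0.047   0.1303] off to target [-0.      0.0007]
shares for [-0.      0.0007  0.    ] [0.0014 0.0003 0.    ]
shares for [ 0.    0.   -0.05] [-0.0009 -0.0019  0.1   ]
tip z 0.10050030599760064
```

Emit:
{"api": "carry_out", "payload": {"increments": [[[0.001,0,0.03,0,0,0],[0.001,-0.001,0.06,0,0,0],[0,-0.002,0.09,0,0,0],[0,-0.002,0.12,0,0,0],[0,-0.002,0.12,0,0,0]]]}}

```text
clock: 17.27
tcp_pos: [0.5407, -0.0447, 0.1451]
orientation: [0.0, 0.616, 0.788, 0.01]
wrist_force: [0.6, -0.5, 0.0]
finger_gap: 0.0199
grip_force: 39.3
```

Emit:
{"api": "carry_out", "payload": {"increments": [[[0,0,0,0,0,0],[0,0,0.015,0,0,0],[0,-0.001,0.03,0,0,0],[0,-0.001,0.044,0,0,0],[0,-0.001,0.044,0,0,0]]]}}

```text
clock: 17.9
tcp_pos: [0.5408, -0.0447, 0.1241]
orientation: [0.001, 0.616, 0.788, 0.01]
wrist_force: [0.6, -1.2, -0.3]
finger_gap: 0.0198
grip_force: 39.3
```

Emit:
{"api": "carry_out", "payload": {"increments": [[[-0.003,0.002,0,0,0,0],[-0.003,0.002,0.006,0,0,0],[-0.003,0.002,0.012,0,0,0],[-0.003,0.002,0.015,0,0,0],[-0.003,0.002,0.015,0,0,0]]]}}

```text
clock: 18.52
tcp_pos: [0.5422, -0.0458, 0.117]
orientation: [0.001, 0.616, 0.788, 0.01]
wrist_force: [-1.0, 0.4, -0.6]
finger_gap: 0.0199
grip_force: 39.3
```

Emit:
{"api": "carry_out", "payload": {"increments": [[[0,0,0.003,0,0,0],[0,0,0.005,0,0,0],[0,0,0.007,0,0,0],[0,0,0.007,0,0,0]]]}}

```text
clock: 19.02
tcp_pos: [0.5428, -0.0459, 0.1155]
orientation: [0.002, 0.616, 0.788, 0.01]
wrist_force: [-4.6, 0.6, 11.2]
finger_gap: 0.0199
grip_force: 40.5
```

Emit:
{"api": "carry_out", "payload": {"increments": [[[0,0,-0.003,0,0,0],[0,0,-0.003,0,0,0],[0,0,-0.003,0,0,0],[0,0,-0.003,0,0,0],[0,0,-0.003,0,0,0]]], "jaw": 0.3}}

```text
clock: 19.65
tcp_pos: [0.5425, -0.0458, 0.1151]
orientation: [0.001, 0.616, 0.788, 0.01]
wrist_force: [0.7, -0.2, 0.3]
finger_gap: 0.0596
grip_force: 0.0
```

Emit:
{"api": "carry_out", "payload": {"increments": [[[0,0.001,-0.04,0,0,0],[0,0.002,-0.1,0.001,-0.001,0],[0,0.003,-0.2,0.0027,-0.0016,0],[0,0.005,-0.3,0.0027,-0.0016,0],[0,0.005,-0.3,0.0027,-0.0016,0]]], "jaw": 0.3}}

```text
clock: 20.27
tcp_pos: [0.5451, -0.0478, 0.2698]
orientation: [0.004, 0.616, 0.788, 0.002]
wrist_force: [0.8, 0.0, -1.1]
finger_gap: 0.0598
grip_force: 0.0
```

```bash
python3 - <<'E'
from h import *
caps(.105,.135)
c=cam('top');P=cloud(c)
m=((P[...,2]>.11)&(P[...,2]<.135)&(abs(P[...,0]-.555)<.07)&(abs(P[...,1]+.107)<.1)).astype(np.uint8)
n,l,S,ce=cv2.connectedComponentsWithStats(m)
for i in range(1,n): print(S[i,4],np.nanmean(P[l==i],0).round(4))
E
```

```text
clock 20.275
tcp_pos [ 0.5451 -0.0478  0.2698]
orientation [0.0038 0.6158 0.7879 0.0018]
wrist_force [ 0.7988  0.0146 -1.0906]
finger_gap 0.0598
grip_force 0.0
joint_pos [-2.3420e-01  2.4730e-01  4.6000e-03  1.3197e+00  1.0000e-04  1.0926e+00]
[ 219    0   65   37 1047] c 458.5 98.8 r 18.5 z 0.1338 tool [ 0.1637 -0.0497  0.135 ]
[304 217  27  28 573] c 543.3 -46.7 r 10.6 z 0.1282 tool [ 0.0021 -0.0026  0.1416]
[303 262  25  30 575] c 551.6 -86.7 r 10.8 z 0.1282 tool [-0.0388 -0.0042  0.1418]
[303 305  25  30 573] c 561.4 -127.3 r 10.7 z 0.1281 tool [-0.0805 -0.0046  0.142 ]
[  58  311   66   44 1264] c 367.8 -189.0 r 19.9 z 0.1346 tool [-0.0937 -0.2072  0.134 ]
[306 345  24  31 586] c 574.0 -168.3 r 11.2 z 0.128 tool [-0.1234 -0.0022  0.1423]
78 [ 0.5705 -0.1671  0.1253]
40 [ 0.5572 -0.1304  0.1265]
```

Emit:
{"api": "carry_out", "payload": {"increments": [[[0.12,0.017,0,0,0,0],[0.24,0.034,0,0,0,0],[0.36,0.051,0,0,0,0],[0.48,0.068,0,0,0,0],[0.6,0.085,0,0,0,0]]]}}

```text
clock: 21.0
tcp_pos: [0.5103, 0.2556, 0.2633]
orientation: [-0.001, 0.616, 0.788, -0.001]
wrist_force: [1.3, 0.7, -0.0]
finger_gap: 0.0598
grip_force: 0.0
```

Emit:
{"api": "carry_out", "payload": {"increments": [[[0.071,0.01,0.03,0,0,0],[0.071,0.01,0.04,0,0,0],[0.071,0.01,0.04,0,0,0],[0.071,0.01,0.04,0,0,0]]]}}

```text
clock: 21.5
tcp_pos: [0.5081, 0.2885, 0.2451]
orientation: [-0.0, 0.617, 0.787, -0.0]
wrist_force: [0.1, -0.3, 0.2]
finger_gap: 0.0599
grip_force: 0.0
```

```bash
cat >> h.py <<'E'
def bar():
    s=st();c=cam('wrist');P=cloud(c);R=rot(s['orientation'])
    for lo,hi in ((.035,.06),(.004,.016)):
        m=((P[...,2]>lo)&(P[...,2]<hi)&(abs(P[...,0]-.51)<.06)&(abs(P[...,1]-.289)<.11)).astype(np.uint8)
        n,l,S,ce=cv2.connectedComponentsWithStats(m);i=1+S[1:,4].argmax();Q=P[l==i]
        if lo>.03: zt=np.percentile(Q[:,2],80);Q=Q[abs(Q[:,2]-zt)<.003]
        r=cv2.minAreaRect((Q[:,:2]*1000).astype(np.float32))
        w=np.array([r[0][0]/1000,r[0][1]/1000,np.median(Q[:,2])])
        print(len(Q),np.round(r[0],1),np.round(r[1],1),round(r[2],2),'z',w[2].round(4),'tool',R.inv().apply(w-s['tcp_pos']).round(4))
    a=R.apply([0,1,0]);print('closing axis deg',np.degrees(np.arctan2(a[1],a[0])).round(2))
    return c
E
python3 -c "
from h import *
c=bar();cv2.imwrite('pics/w5.png',c['frame'])"
```

```text
clock 21.5
tcp_pos [0.5081 0.2885 0.2451]
orientation [-1.000e-04  6.165e-01  7.873e-01 -3.000e-04]
wrist_force [ 0.0641 -0.2754  0.1993]
finger_gap 0.0599
grip_force 0.0
joint_pos [ 3.7920e-01  3.3330e-01  6.1700e-02  1.2997e+00 -2.0000e-04  1.7078e+00]
784 [510.2 290.6] [15.8 49.7] 12.12 z 0.0503 tool [0.0015 0.0027 0.1948]
5049 [510.3 290.5] [ 44.1 166.2] 11.74 z 0.0084 tool [0.0015 0.0027 0.2367]
closing axis deg 13.88
```

View pics/w5.png

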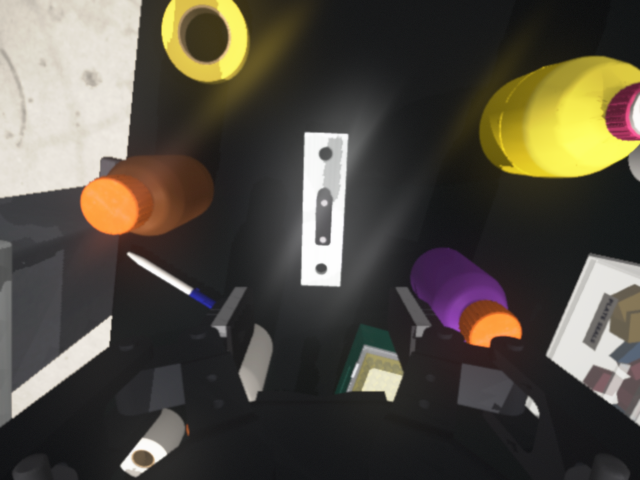

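The plate is centred at px (325,208), clear of the brown and purple bottles on either side. I'll align and descend.

Emit:
{"api": "carry_out", "payload": {"increments": [[[0.003,0.005,0.1,0,0,0.0058],[0.003,0.005,0.2,0,0,0.0058],[0.003,0.005,0.3,0,0,0.0058],[0.003,0.005,0.31,0,0,0.0058],[0.003,0.005,0.31,0,0,0.0058]]]}}

```text
clock: 22.18
tcp_pos: [0.5109, 0.2915, 0.0917]
orientation: [0.0, 0.631, 0.776, 0.001]
wrist_force: [-0.0, 0.8, 1.0]
finger_gap: 0.06
grip_force: 0.0
```

```bash
python3 -c "
from h import *
c=bar()"
```

```text
clock 22.175
tcp_pos [0.5109 0.2915 0.0917]
orientation [3.000e-04 6.305e-01 7.762e-01 6.000e-04]
wrist_force [-0.0498  0.7836  1.0479]
finger_gap 0.06
grip_force 0.0
joint_pos [ 3.8210e-01  4.2940e-01 -1.8660e-01  9.5340e-01  1.0000e-04  1.7465e+00]
2540 [509.9 290.9] [15.9 49.6] 12.38 z 0.0503 tool [-0.0004 -0.0012  0.0414]
13356 [510.1 289.8] [ 44.3 166.7] 11.78 z 0.0085 tool [-0.0016 -0.0013  0.0832]
closing axis deg 11.83
```

Emit:
{"api": "carry_out", "payload": {"increments": [[[-0.002,-0.0025,0.05,0,0,0],[-0.002,-0.0025,0.098,0,0,0],[-0.002,-0.0025,0.098,0,0,0],[-0.002,-0.0025,0.098,0,0,0]]]}}

```text
clock: 22.72
tcp_pos: [0.5105, 0.2912, 0.0435]
orientation: [0.001, 0.63, 0.777, 0.002]
wrist_force: [-0.3, -0.3, -0.5]
finger_gap: 0.0596
grip_force: 0.0
```

Emit:
{"api": "carry_out", "payload": {"increments": [[[0,0,0.002,0,0,0],[0,0,0.002,0,0,0],[0,0,0.002,0,0,0],[0,0,0.002,0,0,0],[0,0,0.002,0,0,0]]], "jaw": 1, "squeeze": 90}}

```text
clock: 23.35
tcp_pos: [0.5096, 0.2908, 0.0411]
orientation: [0.0, 0.63, 0.777, 0.001]
wrist_force: [-0.9, -0.1, 5.0]
finger_gap: 0.0144
grip_force: 88.1
```

Emit:
{"api": "carry_out", "payload": {"increments": [[[0,0,0,0,0,0],[0,0,0,0,0,0],[0,0,-0.02,0,0,0],[0,0,-0.04,0,0,0],[0,0,-0.06,0,0,0]]]}}

```text
clock: 23.98
tcp_pos: [0.5088, 0.2906, 0.0709]
orientation: [-0.0, 0.63, 0.777, -0.0]
wrist_force: [0.4, 0.8, -1.0]
finger_gap: 0.0147
grip_force: 87.9
```

Emit:
{"api": "carry_out", "payload": {"increments": [[[0,0,-0.08,0,0,0],[0,0,-0.18,0,0,0],[0,0,-0.28,0,0,0],[0,0,-0.38,0,0,0],[0,0,-0.42,0,0,0]]]}}

```text
clock: 24.6
tcp_pos: [0.5098, 0.291, 0.2847]
orientation: [0.001, 0.63, 0.777, 0.003]
wrist_force: [1.2, 0.6, -2.1]
finger_gap: 0.0143
grip_force: 88.2
```

Emit:
{"api": "carry_out", "payload": {"increments": [[[0,0,0,0,0,0],[0,0,0,0,0,0]]]}}

```text
clock: 24.85
tcp_pos: [0.5084, 0.2903, 0.2792]
orientation: [-0.0, 0.63, 0.776, -0.001]
wrist_force: [-0.1, 0.3, -2.6]
finger_gap: 0.0143
grip_force: 88.2
```

```bash
cat >> h.py <<'E'
def plate(pr=1):
    """fit held plate in tool frame / world"""
    s=st();c=cam('wrist');P=cloud(c);R=rot(s['orientation'])
    T=R.inv().apply(P.reshape(-1,3)-s['tcp_pos'])
    m=(abs(T[:,2]-.034)<.012)&(abs(T[:,0])<.1)&(abs(T[:,1])<.04);Q=T[m]
    for _ in range(4):
        A=np.c_[Q[:,:2],np.ones(len(Q))];k=np.linalg.lstsq(A,Q[:,2],rcond=None)[0]
        Q=Q[abs(A@k-Q[:,2])<.0025]
    n=R.apply(np.array([-k[0],-k[1],1])/np.sqrt(1+k[0]**2+k[1]**2))
    W=R.apply(Q)+s['tcp_pos'];r=cv2.minAreaRect((W[:,:2]*1000).astype(np.float32))
    print('plate n',len(Q),'k tool',k.round(4),'normal world',n.round(4),'rect',np.round(r[0],1),np.round(r[1],1),round(r[2],2),'zmean',W[:,2].mean().round(4),'z at r:',np.percentile(W[:,2],[2,98]).round(4))
    print('tool extents x',np.percentile(Q[:,0],[0,1,99,100]).round(4),'y',np.percentile(Q[:,1],[0,1,99,100]).round(4))
    return c
E
python3 -c "
from h import *
c=plate();cv2.imwrite('pics/w6.png',c['frame'])"
```

```text
clock 24.85
tcp_pos [0.5084 0.2903 0.2792]
orientation [-5.000e-04  6.301e-01  7.765e-01 -7.000e-04]
wrist_force [-0.1461  0.326  -2.5602]
finger_gap 0.0143
grip_force 88.1736
joint_pos [3.8180e-01 3.3010e-01 1.3980e-01 1.3823e+00 1.0000e-04 1.7452e+00]
plate n 14510 k tool [ 0.0004 -0.0073  0.0326] normal world [ 5.6e-03  6.0e-04 -1.0e+00] rect [506.7 299.5] [ 44.3 146.1] 11.84 zmean 0.2465 z at r: [0.2452 0.2478]
tool extents x [-0.0637 -0.0587  0.0818  0.0824] y [-0.0219 -0.0214  0.0219  0.0224]
```

View pics/w6.png

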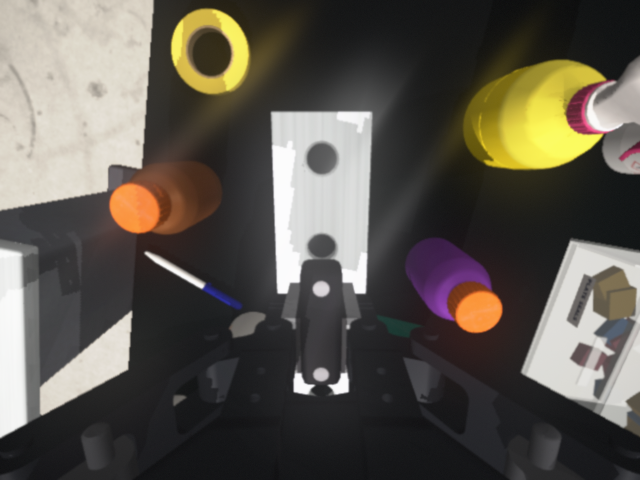

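The plate hangs level in the grip: its top shows at columns 272–370 and the bar is centred at (321,320). Now I'll carry it across high.

Emit:
{"api": "carry_out", "payload": {"increments": [[[-0.06,-0.005,0,0,0,0],[-0.15,-0.013,0,0,0,-0.001],[-0.25,-0.022,0,0,0,-0.002],[-0.35,-0.03,0,0,0,-0.003],[-0.45,-0.039,0,0,0,-0.0049]]]}}

```text
clock: 25.52
tcp_pos: [0.5354, 0.0649, 0.2786]
orientation: [-0.001, 0.618, 0.786, -0.001]
wrist_force: [0.8, 0.1, -1.9]
finger_gap: 0.0141
grip_force: 88.0
```

Emit:
{"api": "carry_out", "payload": {"increments": [[[-0.1,-0.006,0,0,0,0],[-0.19,-0.012,0,0,0,0],[-0.27,-0.017,0,0,0,0],[-0.32,-0.02,0,0,0,0],[-0.347,-0.02,0,0,0,0]]]}}

```text
clock: 26.15
tcp_pos: [0.5669, -0.1058, 0.2785]
orientation: [-0.001, 0.619, 0.786, -0.0]
wrist_force: [0.1, 0.2, -1.5]
finger_gap: 0.0143
grip_force: 88.0
```

Emit:
{"api": "carry_out", "payload": {"increments": [[[0,0,0,0,0,0],[0,0,0,0,0,0],[0,0,0,0,0,0]]]}}

```text
clock: 26.52
tcp_pos: [0.5673, -0.1035, 0.2804]
orientation: [-0.0, 0.618, 0.787, 0.0]
wrist_force: [-0.3, -0.2, -2.4]
finger_gap: 0.0147
grip_force: 88.0
```

```bash
cat >> h.py <<'E'
def goal(p=(.5567,-.1067,.178),yaw=13.6):
    s=env.get_state();a=rot(s['orientation']).apply([0,1,0]);y=np.degrees(np.arctan2(a[1],a[0]))
    print('closing',y.round(2),'turn share tool z',round((y-yaw)/360,4));d=np.array(p)-s['tcp_pos'];sh(d)
E
python3 -c "
from h import *
c=plate();goal()"
```

```text
clock 26.525
tcp_pos [ 0.5673 -0.1035  0.2804]
orientation [-1.000e-04  6.175e-01  7.866e-01  1.000e-04]
wrist_force [-0.3248 -0.1988 -2.3953]
finger_gap 0.0147
grip_force 88.0415
joint_pos [-3.1980e-01  3.1090e-01  1.1590e-01  1.3760e+00  3.0000e-04  1.0114e+00]
plate n 14511 k tool [-0.0001 -0.0076  0.0326] normal world [ 0.0074  0.0022 -1.    ] rect [565.3 -94.3] [ 44.3 145.8] 13.73 zmean 0.2478 z at r: [0.2464 0.2492]
tool extents x [-0.0635 -0.0588  0.0818  0.0823] y [-0.0219 -0.0214  0.0219  0.0224]
closing 13.73 turn share tool z 0.0004
shares for [-0.0106 -0.0031 -0.1025] [-0.0011 -0.0222  0.2049]
```

Emit:
{"api": "carry_out", "payload": {"increments": [[[-0.001,-0.022,0,0.001,0,0],[-0.001,-0.022,0.04,0.001,0,0],[-0.001,-0.022,0.09,0.001,0,0],[-0.001,-0.022,0.15,0.001,0,0],[-0.001,-0.022,0.15,0.001,0,0]]]}}

```text
clock: 27.2
tcp_pos: [0.5546, -0.107, 0.2032]
orientation: [-0.004, 0.618, 0.786, -0.003]
wrist_force: [-0.8, 0.6, -1.4]
finger_gap: 0.0145
grip_force: 88.0
```

Emit:
{"api": "carry_out", "payload": {"increments": [[[0,0,0,0,0,0],[0,0,0,0,0,0],[0,0,0,0,0,0]]]}}

```text
clock: 27.58
tcp_pos: [0.5574, -0.1078, 0.2064]
orientation: [-0.001, 0.618, 0.786, -0.002]
wrist_force: [-1.0, -0.5, -2.1]
finger_gap: 0.0147
grip_force: 88.0
```

```bash
python3 -c "
from h import *
c=plate();goal()"
```

```text
clock 27.575
tcp_pos [ 0.5574 -0.1078  0.2064]
orientation [-0.001   0.6181  0.7861 -0.0021]
wrist_force [-1.0418 -0.5319 -2.054 ]
finger_gap 0.0147
grip_force 87.9792
joint_pos [-0.3308  0.3179 -0.0555  1.2008 -0.0033  1.0017]
plate n 14526 k tool [ 0.0002 -0.0077  0.0326] normal world [ 3.2e-03 -4.0e-04 -1.0e+00] rect [555.2 -98.4] [ 44.3 145.2] 13.61 zmean 0.1738 z at r: [0.1725 0.1751]
tool extents x [-0.0629 -0.0587  0.0817  0.0823] y [-0.0219 -0.0214  0.0219  0.0224]
closing 13.65 turn share tool z 0.0001
shares for [-0.0006  0.0011 -0.0281] [ 0.0025 -0.0003  0.0563]
```

Emit:
{"api": "carry_out", "payload": {"increments": [[[0.0025,0,0.015,0,0,0],[0.0025,0,0.03,0,0,0],[0.0025,0,0.048,0,0,0],[0.0025,0,0.048,0,0,0],[0.0025,0,0.048,0,0,0]]]}}

```text
clock: 28.25
tcp_pos: [0.5564, -0.1065, 0.1812]
orientation: [-0.002, 0.618, 0.786, -0.002]
wrist_force: [-0.2, 0.1, -2.0]
finger_gap: 0.0148
grip_force: 88.1
```

Emit:
{"api": "carry_out", "payload": {"increments": [[[0,0,0,0,0,0],[0,0,0,0,0,0],[0,0,0,0,0,0],[0,0,0,0,0,0]]]}}

```text
clock: 28.75
tcp_pos: [0.5564, -0.1065, 0.1814]
orientation: [-0.002, 0.618, 0.786, -0.002]
wrist_force: [0.1, -0.3, -1.0]
finger_gap: 0.0143
grip_force: 88.1
```

```bash
python3 -c "
from h import *
c=plate();goal()"
```

```text
clock 28.75
tcp_pos [ 0.5564 -0.1065  0.1814]
orientation [-0.0019  0.6181  0.7861 -0.0024]
wrist_force [ 0.0528 -0.2737 -0.9511]
finger_gap 0.0143
grip_force 88.0782
joint_pos [-0.3291  0.3298 -0.1015  1.1446 -0.0033  1.0035]
plate n 14519 k tool [ 0.0004 -0.007   0.0326] normal world [ 1.e-03 -2.e-04 -1.e+00] rect [554.3 -97.7] [ 44.3 146.5] 13.54 zmean 0.1488 z at r: [0.1474 0.1501]
tool extents x [-0.0642 -0.0587  0.0817  0.0823] y [-0.0219 -0.0214  0.0219  0.0224]
closing 13.65 turn share tool z 0.0001
shares for [ 0.0003 -0.0002 -0.0034] [-0.0006  0.0004  0.0067]
```

Emit:
{"api": "carry_out", "payload": {"increments": [[[-0.0006,0.0004,0.006,0,0,0],[-0.0006,0.0004,0.006,0,0,0],[-0.0006,0.0004,0.006,0,0,0],[-0.0006,0.0004,0.006,0,0,0],[-0.0006,0.0004,0.006,0,0,0]]]}}

```text
clock: 29.42
tcp_pos: [0.5567, -0.1067, 0.1783]
orientation: [-0.002, 0.618, 0.786, -0.002]
wrist_force: [-0.1, -0.1, -1.8]
finger_gap: 0.0146
grip_force: 88.1
```

```bash
python3 -c "
from h import *
c=plate();goal()
c=cam('side');f=c['frame'];cv2.imwrite('pics/s2.png',cv2.resize(f[170:330,270:430],(640,640),interpolation=cv2.INTER_CUBIC)[:600])"
```

```text
clock 29.425
tcp_pos [ 0.5567 -0.1067  0.1783]
orientation [-0.0019  0.6181  0.7861 -0.0024]
wrist_force [-0.1364 -0.0828 -1.7624]
finger_gap 0.0146
grip_force 88.0783
joint_pos [-0.3294  0.3321 -0.1059  1.138  -0.0033  1.0032]
plate n 14498 k tool [ 0.0003 -0.0084  0.0326] normal world [ 2.3e-03  3.0e-04 -1.0e+00] rect [554.6 -98.1] [ 44.3 146.8] 13.68 zmean 0.1457 z at r: [0.1444 0.1471]
tool extents x [-0.0645 -0.0587  0.0818  0.0823] y [-0.0219 -0.0214  0.0219  0.0224]
closing 13.65 turn share tool z 0.0001
shares for [ 0.      0.     -0.0003] [0.     0.0001 0.0007]
```

View pics/s2.png

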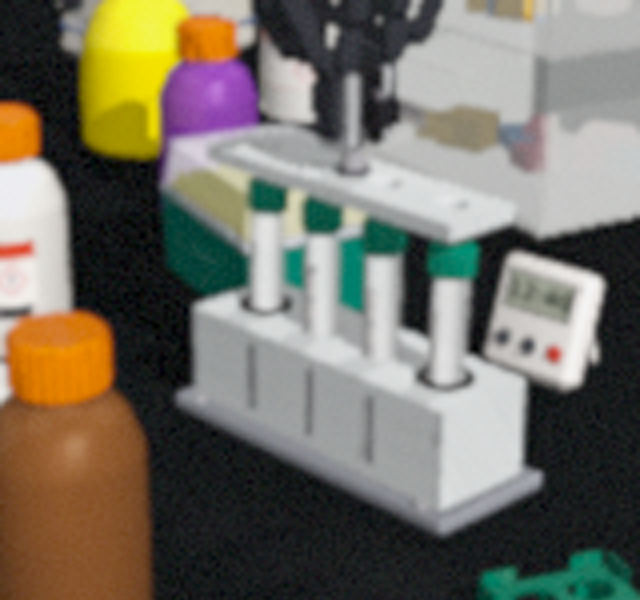

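The side view shows the plate level over all four caps at (267,195), (322,210), (383,235) and (453,258). The four tubes are at equal depth, and the bottle and tip box are standing. Handing in.

```bash
python3 -c "
from h import *
print(env.hand_in())"
```

```text
the job is handed in; nothing more can be done
None
```

I moved both tubes into the empty bores, down to the bottom, and handed in with the plate held level about 1 cm above the four caps, centred and in line with the block; nothing else was moved, at about 29 s on the clock.

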